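# Draw the shaker's jaws in on a tube rack with the turnbuckle

## Task

The orange tube rack stands loose between the two jaws of the shaker clamp. Turn the turnbuckle sleeve by its spokes, spoke after spoke, so that both jaws draw in until the resistance has clearly risen and the rack is held firmly from both sides, with the sprung facings about half pressed in (they ease back a little when you let go); do not go on until the facings are squeezed against their stops. Leave the rack flat on the tray and do not disturb the things standing round about.

Things in the scene. Friction and masses are not known exactly. Their poses are not given: they have to be found in the camera images.
- clamp: Shaker clamp, fixed to the table: tray 148 x 196 mm (x, y), 32 mm high, turnbuckle along y on the robot's side of it. Origin: on the table, 57 mm to -x of the tray's middle. x points away from the robot (within 0.4 rad), z up. It lies within x -132 to +132, y -102 to +102 mm of its origin; height 136 mm at an upright spoke, all else under 96 mm.
- sleeve_middle (a point): Middle of the turnbuckle sleeve on its axis (along the clamp's y), 70 mm to -x of the clamp's origin, 75 mm above the table. Steel sleeve 80 mm long, 26 mm thick, hub 38 mm thick and 26 mm long in its middle. Four spokes stand out of the hub at right angles in the plane across the axis. Beyond the sleeve only 12 mm threaded rods run out to the jaws.
- spoke_ball (a point): Centre of the black ball on the end of one of the four steel spokes (the one upright at joint value 0). All four are alike: spoke 9 mm thick, ball 18 mm in diameter, ball centre 52 mm from the sleeve's axis, outermost point 61 mm. The point turns with the sleeve.
- sleeve (a joint): Sleeve angle, rad; starts at 0 to 1.57, stop at 14; grows as upper spokes go over away from the robot (clamp's +x), each jaw comes in 20 mm a turn. Spokes lean to +x by this plus n x pi/2. Friction 0.18 Nm holds it (3.5 to 4 N on a polished ball near the top turn it); once the rack is caught +0.057 Nm per mm of facing travel: 0.41 Nm (8 N) half pressed, 0.64 Nm (12 N) at the stops. Let go beyond 3 mm, it turns back to 3 mm.
- jaw_left: Aluminium jaw at the clamp's +y end, 14 mm thick in y, 38 to 82 mm high; origin mid thickness at table height, on the clamp's x = 0, 84 mm from its middle at sleeve angle 0. Inside it: studs with a dark backing plate, an 8 mm gap with stiff springs (9 N per mm) that closes as the facing is pressed, then the 100 x 28 mm facing, 8 mm thick with the rubber, that meets the rack.
- jaw_right: The same jaw, mirrored, at the clamp's -y end. On either jaw the facing's free face stands 29 to 41 mm inside the jaw's middle: the last user left each jaw's studs screwed out by a different, unmeasured amount. So the angle at which the rack is caught is not known beforehand. From there on a fifth of a turn presses both facings half in (4 mm), two fifths to their stops.
- tube_rack: Orange microtube rack with capped tubes, 66 x 110 x 47 mm (110 along its y, which runs along the clamp's x: the jaws meet its long sides; side walls 37 mm high), standing loose on the tray between the jaws, a few mm to 24 mm from each facing and a little off square. Origin: centre of its underside; z up.
- objective_can: Bystander: black can, 38 mm diameter, 74 mm high, stands upright on the robot's side of the clamp. Origin: centre of its underside. Not to be moved.
- blower: Bystander: black rubber air blower with a red nozzle, 47 mm diameter, 106 mm high, upright, left of the clamp. Origin: centre of its underside. Not to be moved.
- bottle_medium: Bystander: white bottle with blue cap, 47 mm wide, 99 mm high, upright, at the right. Origin: centre of its underside. Not to be moved.
Things that resemble listed ones, but are neither listed nor needed, are in the scene too. Several things have the shape of the tube_rack; the one meant has the colours described above.

How it is judged:
By the outcome, as a careful person would: the job done as asked, in the order asked, and still so for the second after the job is handed in, with the robot touching nothing.
It also fails if it takes over 67 s, if anything falls off the work surface, if the arm or the gripper's body presses on something with over 40 N, if the wrist force passes 120 N, or if a joint passes its speed limit or range.

## Robot

A 6-joint arm with a two-finger parallel gripper is mounted at the origin on a cart in front of the work surface, level with it; the furniture and walls round the work are solid. World frame = base frame: x ahead of the robot, y to its left, z up, the work surface at z = 0. Lengths are in m, angles in degrees, forces in N, time in s.
With the tool pointing down it reaches from about 0.4 to 0.825 m from the base axis. Payload 7 kg.
Tool frame: the origin (TCP) lies on the centre line of the jaws, within the pads' length; the fingertips stand r.tip_reach ahead of it and the grasp point (between the pads) is the TCP (r.tip_reach is the distance from the TCP to the fingertips, in m); z points along the fingers, y is the line along which they close (so a half turn about z gives the same grasp; the last joint's range is limited). The gripper opens to 88 mm and grips with 3 to 60 N. Pads are 19 mm wide; open, the fingers measure 130 mm over their backs; the gripper's body (78 mm by 193 mm) begins 47 mm behind the grasp point.
Start: joints at [93.226, 20.546, 0.682, 0, -70.136, -16.507], TCP at [0.155, 0.657, 0.246] pointing down, gripper open.
Joint ranges: [-176.03, 176.03], [-82.01, 121.73], [-58.28, 71.71], [-173.87, 95.51], [-174.79, -0.11], [-173.66, 173.66]. Speed limits (degrees/s): [136.94, 136.94, 172.46, 180, 180, 180].

## Interface

Orientations are given as [roll, pitch, yaw] about the fixed x, y, z axes, in that order (R = Rz(yaw) Ry(pitch) Rx(roll)).
In Python, from plant import sensors, cams, r gives the robot as it stands.
- The arm moves only by the tool drive_tool, never from a script. Its argument "rows" is a list of rows, each an object of numbers: "fingers": the gripper's target within -1 to 1 (fully open at 1, half-way at 0, shut at -1); "x", "y", "z": the shift along the tool's x, y, z in m; "spin": the turn about the tool's z in rad. A call has 1 to 10 rows; each row is the pose to reach, as a shift and turn from the pose commanded when the call began, along the tool's axes at that moment; what a row does not reach only later rows make up. A row lasts 1/8 s, in which the tool goes at most 62.5 mm and 10.7 degrees, less where a joint would pass 70% of its speed; a pose out of reach is approached as far as the arm can. A call with a gripper value outside its range is refused whole. The fingers move at their own pace and stop on an object; "newtons" is the grip in N (left out, the last holds). Time passes only in rows, so rows that repeat a pose let the fingers close. It gives the time, the measured TCP pose, the force, the opening and the grip force at its end, in the units of the state.
- sensors.get_state(): the state, without advancing time (a new reading comes with each control period).
- cams.capture(name): name is "side" or "top"; returns a dict with "pixels" (400x640x3 uint8, red, green, blue), "intrinsics" (3x3 intrinsics, pixels), "eye" and "orientation" of the camera in the world. Camera axes: x right, y up, looking along -z (the intrinsics and any distortion apply to the point x, -y, -z); pixel columns grow to the right and rows downward; lengths in m; the calibration is good to about 2 mm. A picture is of the moment at which its call begins. There is no depth.
- r.close_job(): hands the job in; it is judged then, once.
The state is a dict: "time_s": time; "joints": joint angles; "qd": joint speeds; "joint_torque": joint torques, N m; "tcp_pos": TCP position; "eef_rot": TCP orientation; "contact_force": force on the tool from outside, world axes, zero at the start; "moment": the same for the moment, N m; "gripper_width": finger opening in m; "gripper_force": force on a finger pad.
Only numpy, scipy, OpenCV 4.12 (cv2) and the standard library are available. Lean on these libraries where they do the work, as an engineer would, in place of code of your own. Each camera call takes 0.05 s, during which the arm holds its last target. There are 200 camera calls.

## Working session

There is one attempt and no reset: what is moved stays moved. The work goes in short steps, Python scripts to look and compute and a tool call to move; the robot and the scene stay as the last step left them, time stands still between calls to the robot, and variables do not carry over. Pictures are saved under pics/ and viewed, at most 10 in all, crops included, and the job is handed in when it is done.

Besides the shell and the picture viewer there is one more tool, called after "Call:" as name(argument=value, ...) on one line, values as JSON. drive_tool: Moves the arm, as the interface text tells. Its arguments: {"type":"object","properties":{"rows":{"type":"array"},"newtons":{"type":"number"}},"required":["rows"]}

```bash
mkdir -p pics; ls
python3 - <<'E'
from plant import sensors,cams,r
import cv2,numpy as np
s=sensors.get_state()
for k,v in s.items(): print(k,np.round(v,4))
print(r.tip_reach)
for n in("side","top"):
    c=cams.capture(n); cv2.imwrite(f"pics/{n}0.png",c["pixels"][:,:,::-1]); print(n,c["intrinsics"],c["eye"],c["orientation"],c.keys())
E
```

```text
pics
time_s 0.0
joints [ 9.32282e+01  2.05897e+01  6.33700e-01 -2.29000e-02 -7.01352e+01
 -1.65051e+01]
qd [ 0.0003  0.0022 -0.0299  0.0658  0.0445 -0.0113]
joint_torque [ 1.10000e-03 -5.82713e+01  2.93059e+01  6.99730e+00  6.90000e-03
 -2.00000e-04]
tcp_pos [0.1549 0.6565 0.2446]
eef_rot [ 1.799065e+02 -5.200000e-03 -1.328470e+01]
contact_force [-0.3043 -0.7415  0.3398]
moment [ 0.0366  0.0608 -0.0243]
gripper_force 0.0
gripper_width 0.0874
0.019
side [[369.78511707   0.         318.56546826]
 [  0.         369.78511707 204.83769734]
 [  0.           0.           1.        ]] [0.52262248 0.77121265 0.81197104] [ 5.02679049e+01  8.53938270e-03 -1.79976189e+02] dict_keys(['pixels', 'intrinsics', 'eye', 'orientation'])
top [[366.59459218   0.         316.75444509]
 [  0.         366.59459218 204.73457016]
 [  0.           0.           1.        ]] [ 0.31576299 -0.06017777  1.10790422] [ 12.28248555  -0.39292588 -91.42318045] dict_keys(['pixels', 'intrinsics', 'eye', 'orientation'])
```

View pics/top0.png

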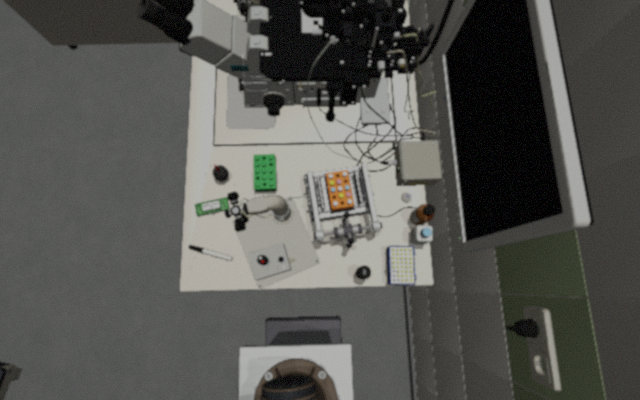

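View pics/side0.png

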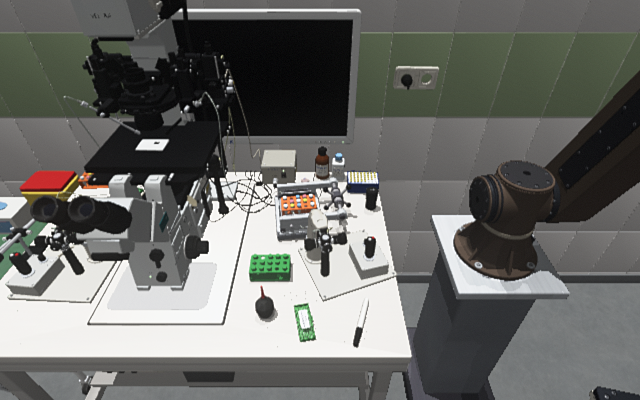

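The top view shows the clamp at about (342,205), with the orange rack at (341,190) and the spokes near (347,230). The can is at (363,272) and the bottle at (424,233). In the side view the clamp is at about (310,205). I'll zoom in on both.

```bash
cat > h.py <<'E'
import numpy as np,cv2
from scipy.spatial.transform import Rotation as R
from plant import sensors,cams,r
def proj(c,P):
    p=R.from_euler('xyz',c["orientation"],degrees=True).inv().apply(np.atleast_2d(P)-c["eye"])
    q=np.c_[p[:,0],-p[:,1],-p[:,2]]@np.array(c["intrinsics"]).T
    return q[:,:2]/q[:,2:]
def cast(c,uv,z):
    uv=np.atleast_2d(uv); d=np.c_[uv,np.ones(len(uv))]@np.linalg.inv(c["intrinsics"]).T
    d=R.from_euler('xyz',c["orientation"],degrees=True).apply(d*[1,-1,-1]); e=np.array(c["eye"])
    return e+d*((z-e[2])/d[:,2])[:,None]
def crop(c,x0,y0,x1,y1,f,name):
    cv2.imwrite(name,cv2.resize(c["pixels"][y0:y1,x0:x1,::-1],None,fx=f,fy=f,interpolation=cv2.INTER_CUBIC))
E
python3 - <<'E'
from h import *
t=cams.capture("top"); s=cams.capture("side")
a=cv2.resize(t["pixels"][155:285,290:440,::-1],None,fx=5,fy=5,interpolation=cv2.INTER_CUBIC)[:600]
cv2.imwrite("pics/t1.png",a[:600,:750]); crop(s,260,140,390,240,6,"pics/s1.png")
# orange mask
for n,c in(("t",t),("s",s)):
    hsv=cv2.cvtColor(c["pixels"],cv2.COLOR_RGB2HSV); m=cv2.inRange(hsv,(5,150,120),(16,255,255))
    k,l,st,ce=cv2.connectedComponentsWithStats(m)
    for i in range(1,k):
        if st[i,4]>25: print(n,st[i],ce[i],cast(c,ce[i],0.07)[0].round(3))
E
```

```text
t [333 173  16  13  98] [341.06122449 178.36734694] [ 0.619 -0.146  0.07 ]
t [326 177  27  32 222] [337.00900901 198.51801802] [ 0.559 -0.132  0.07 ]
s [ 78 172  11  10  42] [ 83.57142857 177.28571429] [ 1.334 -0.27   0.07 ]
s [ 83 183  25   6  78] [ 94.69230769 186.24358974] [ 1.271 -0.219  0.07 ]
s [281 195  35  19 276] [297.71376812 203.16666667] [ 0.589 -0.13   0.07 ]
```

View pics/t1.png

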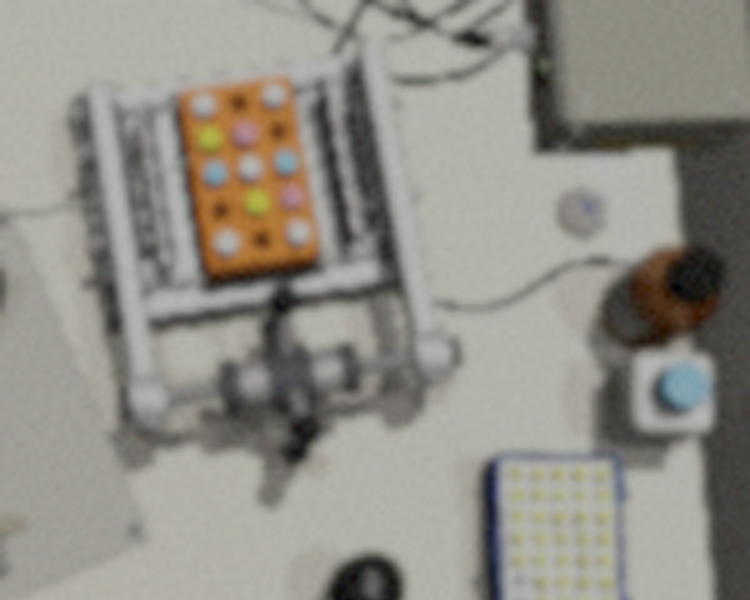

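View pics/s1.png

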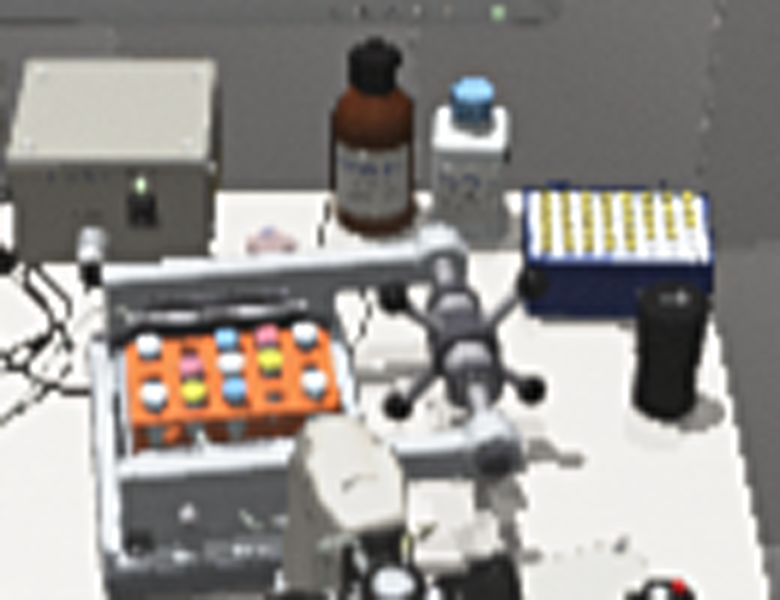

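The top crop shows the jaw-arm knobs at crop (150,395) and (435,352), the hub at (292,372) and the rack between the jaws. The side crop shows four balls at (393,297), (533,280), (397,405) and (530,388), so the spokes stand at about ±45°. Next I'll work out the geometry.

Run:
```python
from h import *
from scipy.optimize import least_squares
t=cams.capture("top"); s=cams.capture("side")
tc=lambda a:np.array(a)/5.+[290,155]; sc=lambda a:np.array(a)/6.+[260,140]
k=cast(t,tc([[150,395],[435,352]]),0.08); print("knobs",k.round(3))
print("hub",cast(t,tc([[292,372]]),0.085).round(3))
d=k[0]-k[1]; print("yaw",np.degrees(np.arctan2(-d[0],d[1])))
B=sc([[393,297],[533,280],[530,388],[397,405]])  # +x-up, -x-up, -x-down, +x-down
def balls(p,n=(0,3,2,1)):
    x,y,th,yaw=p; c=[]
    for i in n:
        a=th+i*np.pi/2; c.append([x+.052*np.sin(a)*np.cos(yaw),y+.052*np.sin(a)*np.sin(yaw),.075+.052*np.cos(a)])
    return np.array(c)
def f(p):
    q=[p[0],p[1],p[2],p[3]]
    hub=[p[0],p[1],.09]
    return np.r_[(proj(s,balls(q)[[0,1,3,2]] if 0 else balls(q,(0,3,2,1)))-B).ravel(),(proj(t,[hub])-tc([292,372])).ravel(),(p[3]-np.arctan2(-d[0],d[1]))*50]
o=least_squares(f,[.48,-.15,.78,.15]); print(o.x.round(4),np.degrees(o.x[2:]).round(1),f(o.x).round(1))
print("top balls px",proj(t,balls(o.x)).round(1))
print("can",cast(t,[[363,272]],.07).round(3),"manip top-view px at z=.1,.2",cast(t,[[268,205],[290,208]],.15).round(3))
print("microscope edge",cast(t,[[250,110],[330,118],[190,60]],.3).round(3))
print("start tcp px",proj(t,[[.155,.657,.246]]))
```

```text
knobs [[ 0.455 -0.08   0.08 ]
 [ 0.475 -0.242  0.08 ]]
hub [[ 0.465 -0.16   0.085]]
yaw 7.2558476873895215
[ 0.4636 -0.1562  0.829   0.1278] [47.5  7.3] [-0.1 -0.6 -0.3 -0.4  0.  -0.5 -0.  -0.7 -1.2  0.3  0.1]
top balls px [[345.5 215.1]
 [350.1 241.1]
 [347.9 245.1]
 [343.6 220.7]]
can [[ 0.347 -0.197  0.07 ]] manip top-view px at z=.1,.2 [[ 0.526  0.058  0.15 ]
 [ 0.517 -0.     0.15 ]]
microscope edge [[ 0.727  0.083  0.3  ]
 [ 0.702 -0.107  0.3  ]
 [ 0.863  0.233  0.3  ]]
start tcp px [[-12.90429909 368.33511209]]
```

Call:
drive_tool(rows=[{"fingers":-1,"x":0.05,"y":0.02,"z":-0.06},{"fingers":-1,"x":0.35,"y":0.174,"z":-0.1,"spin":-0.18},{"fingers":-1,"x":0.35,"y":0.174,"z":-0.1,"spin":-0.36},{"fingers":-1,"x":0.35,"y":0.174,"z":-0.1,"spin":-0.36},{"fingers":-1,"x":0.35,"y":0.174,"z":-0.1,"spin":-0.36},{"fingers":-1,"x":0.35,"y":0.174,"z":-0.1,"spin":-0.36},{"fingers":-1,"x":0.35,"y":0.174,"z":-0.1,"spin":-0.36},{"fingers":-1,"x":0.35,"y":0.174,"z":-0.1,"spin":-0.36}], newtons=20)

```text
invalid input
```

Call:
drive_tool(rows=[{"fingers":-1,"x":0.05,"y":0.02,"z":-0.06,"spin":0},{"fingers":-1,"x":0.35,"y":0.174,"z":-0.1,"spin":-0.18},{"fingers":-1,"x":0.35,"y":0.174,"z":-0.1,"spin":-0.36},{"fingers":-1,"x":0.35,"y":0.174,"z":-0.1,"spin":-0.36},{"fingers":-1,"x":0.35,"y":0.174,"z":-0.1,"spin":-0.36},{"fingers":-1,"x":0.35,"y":0.174,"z":-0.1,"spin":-0.36},{"fingers":-1,"x":0.35,"y":0.174,"z":-0.1,"spin":-0.36},{"fingers":-1,"x":0.35,"y":0.174,"z":-0.1,"spin":-0.36}], newtons=20)

```text
time_s: 1.3
tcp_pos: [0.4578, 0.4052, 0.3462]
eef_rot: [-180.0, -0.0, 7.1]
contact_force: [0.5, -0.4, -0.6]
gripper_width: 0.0131
gripper_force: 0.0
```

Call:
drive_tool(rows=[{"fingers":-1,"x":-0.13,"y":0.557,"z":0,"spin":0},{"fingers":-1,"x":-0.13,"y":0.557,"z":0,"spin":0},{"fingers":-1,"x":-0.13,"y":0.557,"z":0,"spin":0},{"fingers":-1,"x":-0.13,"y":0.557,"z":0,"spin":0},{"fingers":-1,"x":-0.13,"y":0.557,"z":0,"spin":0},{"fingers":-1,"x":-0.13,"y":0.557,"z":0,"spin":0},{"fingers":-1,"x":-0.13,"y":0.557,"z":0.03,"spin":0},{"fingers":-1,"x":-0.13,"y":0.557,"z":0.09,"spin":0},{"fingers":-1,"x":-0.13,"y":0.557,"z":0.146,"spin":0},{"fingers":-1,"x":-0.13,"y":0.557,"z":0.146,"spin":0}])

```text
time_s: 2.55
tcp_pos: [0.3983, -0.1581, 0.2047]
eef_rot: [-180.0, -0.1, 7.4]
contact_force: [1.7, -0.3, 0.4]
gripper_width: 0.0004
gripper_force: 0.0
```

Call:
drive_tool(rows=[{"fingers":-1,"x":0,"y":0,"z":0.05,"spin":0},{"fingers":-1,"x":0,"y":0,"z":0.08,"spin":0},{"fingers":-1,"x":0.008,"y":0,"z":0.08,"spin":0},{"fingers":-1,"x":0.018,"y":0,"z":0.078,"spin":0},{"fingers":-1,"x":0.028,"y":0,"z":0.074,"spin":0},{"fingers":-1,"x":0.038,"y":0,"z":0.07,"spin":0},{"fingers":-1,"x":0.048,"y":0,"z":0.07,"spin":0},{"fingers":-1,"x":0.058,"y":0,"z":0.07,"spin":0},{"fingers":-1,"x":0.068,"y":0,"z":0.07,"spin":0},{"fingers":-1,"x":0.079,"y":0,"z":0.071,"spin":0}])

```text
time_s: 3.8
tcp_pos: [0.4765, -0.147, 0.1341]
eef_rot: [-180.0, 0.1, 7.3]
contact_force: [-5.8, 0.2, -1.5]
gripper_width: 0.0005
gripper_force: 2.4
```

```bash
cat > ang.py <<'E'
from h import *
import sys
H=np.array([.4636,-.1562]); yaw=np.radians(7.3)
def look(n):
    s=cams.capture("side"); t=cams.capture("top")
    crop(s,270,150,360,240,6,f"pics/s_{n}.png"); 
    st=sensors.get_state(); d=np.array(st["tcp_pos"]); xc=(d[:2]-H)@[np.cos(yaw),np.sin(yaw)]
    print("t",st["time_s"],"xc",xc.round(4),"z",d[2].round(4),"F",np.round(st["contact_force"],1))
    return s,t
if __name__=="__main__": look(sys.argv[1])
E
python3 ang.py a
```

```text
t 3.9 xc 0.0153 z 0.1341 F [-1.  -0.1  0.2]
```

View pics/s_a.png

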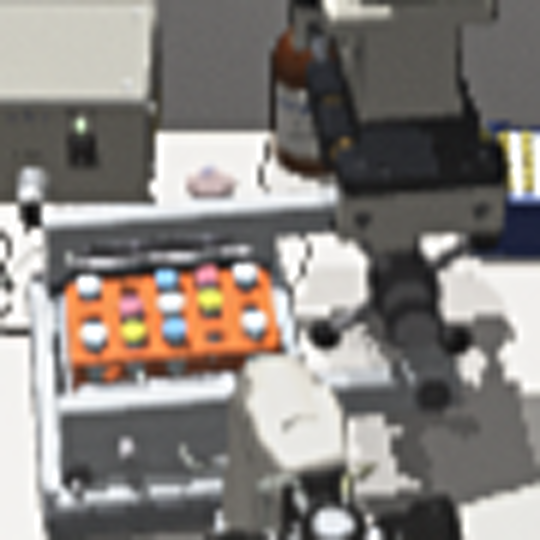

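The view shows the rack unmoved. The lower balls are at crop (323,332) and (455,340), and the tool has pushed the upper spoke over.

Run:
```python
from h import *
s=cams.capture("side")
for th in range(30,66,5):
    a=np.radians(th+np.array([0,90,180,270])); P=np.c_[.4636+.052*np.sin(a)*.992,-.1562+.052*np.sin(a)*.127,.075+.052*np.cos(a)]
    print(th,((proj(s,P)-[270,150])*6).round(0).tolist())
```

```text
30 [[356.0, 216.0], [319.0, 325.0], [447.0, 341.0], [489.0, 235.0]]
35 [[349.0, 221.0], [323.0, 330.0], [454.0, 337.0], [484.0, 230.0]]
40 [[342.0, 225.0], [328.0, 334.0], [461.0, 332.0], [480.0, 225.0]]
45 [[336.0, 231.0], [334.0, 339.0], [467.0, 328.0], [474.0, 220.0]]
50 [[330.0, 236.0], [340.0, 342.0], [473.0, 323.0], [468.0, 216.0]]
55 [[324.0, 242.0], [346.0, 346.0], [478.0, 317.0], [462.0, 212.0]]
60 [[320.0, 248.0], [353.0, 349.0], [483.0, 311.0], [455.0, 209.0]]
65 [[316.0, 255.0], [360.0, 351.0], [487.0, 305.0], [447.0, 206.0]]
```

θ is about 36°, so the geometry agrees with the images. Next stroke: the following spoke is at about −54°.

Call:
drive_tool(rows=[{"fingers":-1,"x":-0.004,"y":0,"z":-0.024,"spin":0},{"fingers":-1,"x":-0.06,"y":0,"z":-0.024,"spin":0},{"fingers":-1,"x":-0.085,"y":0,"z":-0.024,"spin":0},{"fingers":-1,"x":-0.085,"y":0,"z":0.012,"spin":0},{"fingers":-1,"x":-0.075,"y":0,"z":0.014,"spin":0},{"fingers":-1,"x":-0.06,"y":0,"z":0.012,"spin":0},{"fingers":-1,"x":-0.045,"y":0,"z":0.005,"spin":0},{"fingers":-1,"x":-0.03,"y":0,"z":0,"spin":0},{"fingers":-1,"x":-0.014,"y":0,"z":0,"spin":0},{"fingers":-1,"x":0.002,"y":0,"z":0,"spin":0}])

```text
time_s: 5.2
tcp_pos: [0.4794, -0.1468, 0.1346]
eef_rot: [-180.0, 0.1, 7.3]
contact_force: [-4.4, 0.7, -0.5]
gripper_width: 0.0001
gripper_force: 2.4
```

Call:
drive_tool(rows=[{"fingers":-1,"x":-0.004,"y":0,"z":-0.024,"spin":0},{"fingers":-1,"x":-0.062,"y":0,"z":-0.024,"spin":0},{"fingers":-1,"x":-0.087,"y":0,"z":-0.024,"spin":0},{"fingers":-1,"x":-0.087,"y":0,"z":0.012,"spin":0},{"fingers":-1,"x":-0.075,"y":0,"z":0.014,"spin":0},{"fingers":-1,"x":-0.062,"y":0,"z":0.012,"spin":0},{"fingers":-1,"x":-0.047,"y":0,"z":0.005,"spin":0},{"fingers":-1,"x":-0.032,"y":0,"z":0,"spin":0},{"fingers":-1,"x":-0.016,"y":0,"z":0,"spin":0},{"fingers":-1,"x":0,"y":0,"z":0,"spin":0}])

```text
time_s: 6.45
tcp_pos: [0.4794, -0.1467, 0.1342]
eef_rot: [-180.0, 0.1, 7.3]
contact_force: [-6.0, -1.5, 0.4]
gripper_width: 0.0002
gripper_force: 2.4
```

Run:
```python
from ang import *
s,t=look("b")
a=cv2.resize(t["pixels"][165:240,300:385,::-1],None,fx=7,fy=7,interpolation=cv2.INTER_CUBIC)
b=cv2.resize(s["pixels"][165:240,270:360,::-1],None,fx=2,fy=7,interpolation=cv2.INTER_CUBIC)
cv2.imwrite("pics/b.png",np.hstack([a,b]))
```

```text
t 6.55 xc 0.0189 z 0.1346 F [ 0.  -0.1 -0.1]
```

View pics/b.png

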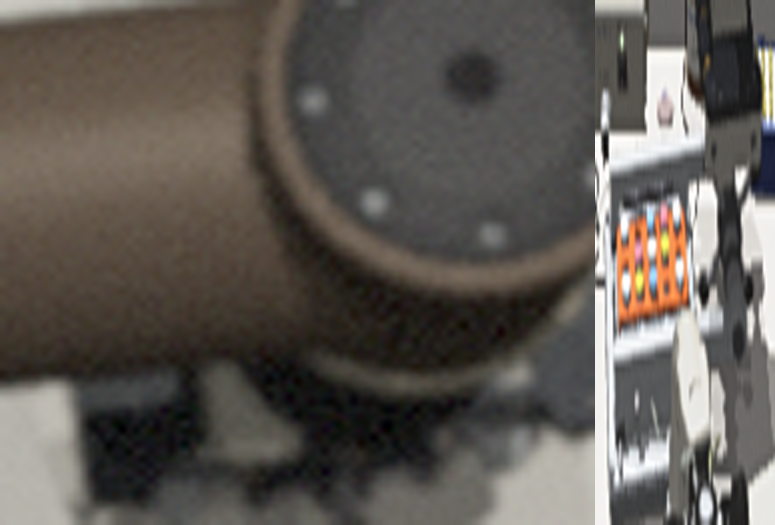

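The arm hides the clamp in the top view. In the side view the rack sits flat. The contact force falls to 0 at rest, so the rack isn't caught yet. I'll continue in shorter strokes.

Call:
drive_tool(rows=[{"fingers":-1,"x":-0.004,"y":0,"z":-0.024,"spin":0},{"fingers":-1,"x":-0.062,"y":0,"z":-0.024,"spin":0},{"fingers":-1,"x":-0.087,"y":0,"z":-0.024,"spin":0},{"fingers":-1,"x":-0.087,"y":0,"z":0.012,"spin":0},{"fingers":-1,"x":-0.075,"y":0,"z":0.014,"spin":0},{"fingers":-1,"x":-0.062,"y":0,"z":0.012,"spin":0},{"fingers":-1,"x":-0.047,"y":0,"z":0.005,"spin":0},{"fingers":-1,"x":-0.037,"y":0,"z":0.001,"spin":0},{"fingers":-1,"x":-0.032,"y":0,"z":0,"spin":0},{"fingers":-1,"x":-0.027,"y":0,"z":0,"spin":0}])

```text
time_s: 7.8
tcp_pos: [0.4525, -0.1503, 0.1348]
eef_rot: [180.0, -0.0, 7.4]
contact_force: [-4.1, -0.3, 0.1]
gripper_width: 0.0004
gripper_force: 1.9
```

Call:
drive_tool(rows=[{"fingers":-1,"x":0.005,"y":0,"z":0,"spin":0},{"fingers":-1,"x":0.01,"y":0,"z":0,"spin":0},{"fingers":-1,"x":0.015,"y":0,"z":0,"spin":0},{"fingers":-1,"x":0.02,"y":0,"z":0,"spin":0},{"fingers":-1,"x":0.025,"y":0,"z":0,"spin":0},{"fingers":-1,"x":0.028,"y":0,"z":0,"spin":0}])

```text
time_s: 8.55
tcp_pos: [0.4786, -0.1468, 0.1337]
eef_rot: [-180.0, 0.2, 7.3]
contact_force: [-6.7, -1.1, -0.6]
gripper_width: 0.0003
gripper_force: 3.0
```

Call:
drive_tool(rows=[{"fingers":-1,"x":-0.004,"y":0,"z":-0.024,"spin":0},{"fingers":-1,"x":-0.062,"y":0,"z":-0.024,"spin":0},{"fingers":-1,"x":-0.087,"y":0,"z":-0.024,"spin":0},{"fingers":-1,"x":-0.087,"y":0,"z":0.012,"spin":0},{"fingers":-1,"x":-0.075,"y":0,"z":0.014,"spin":0},{"fingers":-1,"x":-0.063,"y":0,"z":0.012,"spin":0},{"fingers":-1,"x":-0.055,"y":0,"z":0.009,"spin":0},{"fingers":-1,"x":-0.047,"y":0,"z":0.005,"spin":0},{"fingers":-1,"x":-0.042,"y":0,"z":0.003,"spin":0},{"fingers":-1,"x":-0.037,"y":0,"z":0.001,"spin":0}])

```text
time_s: 9.8
tcp_pos: [0.4423, -0.1519, 0.1338]
eef_rot: [180.0, 0.3, 7.3]
contact_force: [-7.3, -3.5, -2.5]
gripper_width: 0.0005
gripper_force: 3.7
```

Resistance has clearly risen: about 8 N at the ball near the top, so the facings are roughly 3.5 mm in. I'll advance a little more, slowly.

Call:
drive_tool(rows=[{"fingers":-1,"x":0.002,"y":0,"z":0,"spin":0},{"fingers":-1,"x":0.004,"y":0,"z":0,"spin":0},{"fingers":-1,"x":0.005,"y":0,"z":0,"spin":0},{"fingers":-1,"x":0.005,"y":0,"z":0,"spin":0}])

```text
time_s: 10.3
tcp_pos: [0.4476, -0.1511, 0.1339]
eef_rot: [180.0, 0.2, 7.3]
contact_force: [-8.1, -1.0, 2.9]
gripper_width: 0.0002
gripper_force: 3.9
```

```bash
python3 -c "
from ang import *
for i in range(3): s,t=look('c')
crop(s,270,150,360,240,6,'pics/c.png')"
```

```text
t 10.4 xc -0.0152 z 0.134 F [-7.9 -1.5  3.4]
t 10.5 xc -0.0152 z 0.134 F [-6.9 -0.9  2.4]
t 10.6 xc -0.0152 z 0.134 F [-7.7 -1.6  2.3]
```

View pics/c.png

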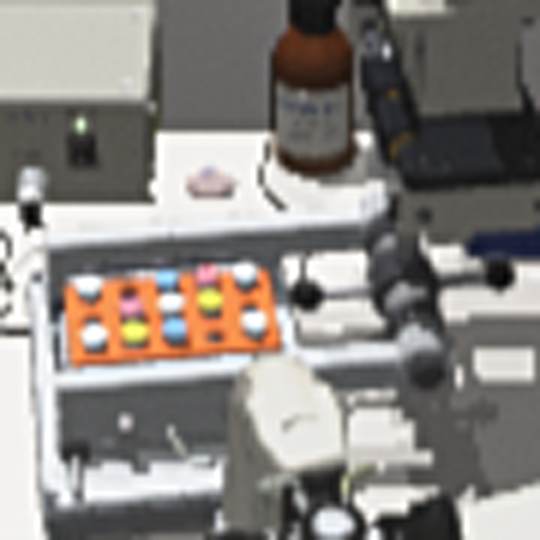

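The side view shows the spokes near vertical and horizontal, with the rack gripped by the jaws and flat. The holding force is about 7.7 N. One small push more, then I'll back off.

Call:
drive_tool(rows=[{"fingers":-1,"x":0.002,"y":0,"z":0,"spin":0},{"fingers":-1,"x":0.004,"y":0,"z":0,"spin":0},{"fingers":-1,"x":0.005,"y":0,"z":0,"spin":0},{"fingers":-1,"x":0.006,"y":0,"z":0,"spin":0}])

```text
time_s: 11.1
tcp_pos: [0.4534, -0.1503, 0.1339]
eef_rot: [180.0, 0.2, 7.3]
contact_force: [-8.0, -0.6, 3.4]
gripper_width: 0.0007
gripper_force: 4.2
```

Half pressed, at about 0.41 Nm. I'll ease back gently, follow the sleeve as it settles, and lift clear.

Call:
drive_tool(rows=[{"fingers":-1,"x":-0.006,"y":0,"z":0,"spin":0},{"fingers":-1,"x":-0.012,"y":0,"z":0,"spin":0},{"fingers":-1,"x":-0.018,"y":0,"z":0,"spin":0},{"fingers":-1,"x":-0.024,"y":0,"z":0,"spin":0},{"fingers":-1,"x":-0.032,"y":0,"z":0,"spin":0},{"fingers":-1,"x":-0.045,"y":0,"z":0,"spin":0},{"fingers":-1,"x":-0.05,"y":0,"z":-0.04,"spin":0},{"fingers":-1,"x":-0.05,"y":0,"z":-0.1,"spin":0},{"fingers":-1,"x":-0.05,"y":0,"z":-0.16,"spin":0},{"fingers":-1,"x":-0.05,"y":0,"z":-0.2,"spin":0}])

```text
time_s: 12.35
tcp_pos: [0.404, -0.1567, 0.3366]
eef_rot: [180.0, -0.2, 7.3]
contact_force: [1.2, -0.0, -0.5]
gripper_width: 0.0003
gripper_force: 0.0
```

Call:
drive_tool(rows=[{"fingers":-1,"x":0,"y":-0.3,"z":0,"spin":0},{"fingers":-1,"x":0,"y":-0.3,"z":0,"spin":0},{"fingers":-1,"x":0,"y":-0.3,"z":0,"spin":0},{"fingers":-1,"x":0.05,"y":-0.4,"z":0,"spin":0},{"fingers":-1,"x":0.05,"y":-0.4,"z":0,"spin":0},{"fingers":-1,"x":0.05,"y":-0.45,"z":0,"spin":0},{"fingers":-1,"x":0.05,"y":-0.45,"z":0,"spin":0},{"fingers":-1,"x":0.05,"y":-0.45,"z":0,"spin":0},{"fingers":-1,"x":0.05,"y":-0.45,"z":0,"spin":0}])

```text
time_s: 13.48
tcp_pos: [0.396, 0.2965, 0.3329]
eef_rot: [179.9, 0.1, 7.4]
contact_force: [-0.4, -0.4, -0.9]
gripper_width: 0.0005
gripper_force: 0.0
```

Run:
```python
from ang import *
s,t=look("d")
cv2.imwrite("pics/d.png",cv2.resize(t["pixels"][160:285,295:440,::-1],None,fx=4.8,fy=4.8,interpolation=cv2.INTER_CUBIC))
```

```text
t 13.575 xc -0.0094 z 0.3335 F [-1.2 -0.8 -0.8]
```

View pics/d.png

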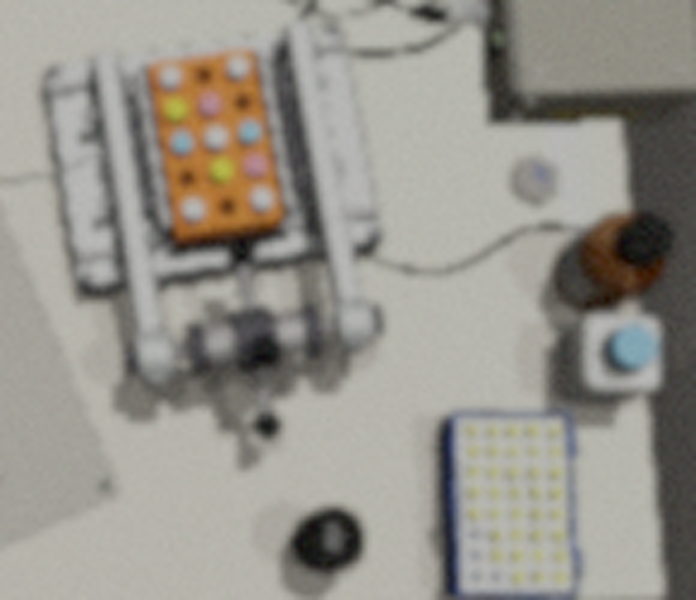

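View pics/s_d.png

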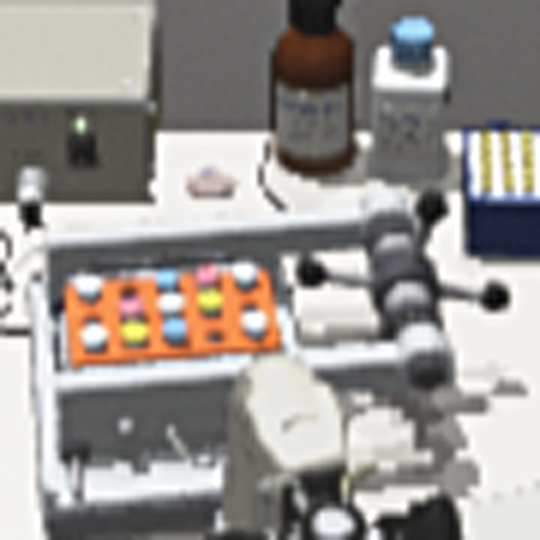

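The top view shows the rack square and held between both facings. The can is at crop (327,540) and the bottle at (632,347), both where they were. In the side view the rack is flat and the sleeve has eased back about 15–20°, as expected for 3 mm held. I'll hand it in.

```bash
python3 -c "
from plant import r
print(r.close_job())"
```

```text
the job is handed in; nothing more can be done
None
```

I clamped the rack firmly from both sides and handed the job in: by the force readings the facings were pressed about 4 mm (half) and eased back to about 3 mm; the rack is flat, and the can and bottle are unmoved (I didn't re-check the blower).

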